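Level the tilting toy bin and clamp it with its stiff turnbutton

TASK

The pine toy bin has been left tipped forward. Press its rear ledge gently down to tip the bin back, then pull the stiff orange turnbutton up, swing it over the low dark block until it lies between the two dark blocks on the ledge, and push it fully home so that it clamps the bin level against its rubber buffers. Let go, and leave the toy blocks where they are.

Things in the scene. Friction and masses are not known exactly. Their poses are not given: they have to be found in the camera images.
- stand: fixed pine stand; base board 330 (x) by 320 (y) by 12 mm thick. Origin on the table; x points from the bin's front lip to its back, z up. Pivot pin at x 0, z 100 mm, along y, between cheeks with outer faces at y +-95, tops at z 124 mm. Back panel x 114 to 136, y +-95, top z 130 mm, carries the turnbutton. The board reaches to y -210 mm as a tray on which the red cube stands.
- bin: open pine bin, 160 (x) by 140 (y) by 100 mm tall, walls 10 mm; origin on its pivot pin, 50 mm above its underside and below its top; axes equal the stand's when level. It tips about its own -y axis (front down, rear up), 0 (level) to 0.42 rad; a stiff hinge. Rubber buffers push it back up to about 0.05 rad when let go. Rear ledge: flat shelf, x 62 to 88, y +-70 mm, top 50 mm above the pin.
- ledge (a point): point on the top face of the bin's rear ledge, at bin x 75, y -48, z +50 mm: a clear place to press the bin down, beyond the tall keeper block. Turns with the bin.
- saddle (a point): point on the rear ledge's top face midway between two dark keeper blocks (bin x 75, y 0, z +50 mm). The blocks are 18 mm square in plan, centred at bin x 75 mm: a low one at y +14.5 to +32.5, 10 mm tall, and a tall one at y -14.5 to -32.5, 36 mm tall. The 29 mm gap between them takes the turnbutton. Turns with the bin.
- button (a joint): angle of the orange turnbutton about its upright pivot, rad. 0: it points from the pivot straight forward (stand -x) over the rear ledge, between the keeper blocks. Positive: swung away towards the stand's +y side, 1.57 along +y; clockwise seen from above. Parked at 1.7 to 2.2 at the start. Light friction: it stays where left. The low block stops it at about 0.7 unless it is lifted.
- button_lift (a joint): how far the turnbutton is lifted along its pivot, m: 0 (home, its underside level with the level bin's ledge) to 0.024 (top stop). A stiff fit: it takes about 8 N to pull up, stays where left, and about 16 N to push home on the bin. It needs 0.015 or more to pass over the low block while the buffers hold the bin up; the tall block cannot be passed.
- button_grip (a point): point on the turnbutton's top face, 88 mm from the pivot, where to grip. The turnbutton is an orange bar 130 long, 20 wide, 34 mm tall, reaching 110 mm from the pivot on this side and 20 mm on the other; grip across its 20 mm width. Its top is 184.5 mm above the table when home. This point's x axis points along the bar from the grip to the pivot.
- button_pivot (a point): point on the turnbutton's top face on its pivot axis (stand x 125, y 0 mm).
- red_cube: loose red wooden cube, 60 mm, standing on the side tray of the stand; origin at the centre of its underside. Leave alone.
- yellow_cylinder: loose yellow beech cylinder, 54 mm across, 70 mm tall; origin at the centre of its underside. Leave alone.
- blue_arch_a: loose blue arch block, 120 long, 30 thick, 60 mm tall; origin at the centre of its underside. Leave alone.
- blue_arch_b: a second blue arch block of the same size. Leave alone.
- green_prism: loose green maple triangle prism standing on end, sides 69 mm, 90 mm tall; origin at the centre of its underside. Leave alone.

How it is judged:
On the way, in this order (a step that is already met when the one before it is completed fails the run):
1. the bin is pressed back (to within 0.1 rad of level) while the turnbutton is still clear of it (angle between bin's own z axis and vertical below 0.1 rad and value of joint button above 0.5 rad), for 0.2 s.
2. the turnbutton lies over the rear ledge and is pushed home between the keeper blocks, the bin level (value of joint button between -0.14 and 0.14 rad and value of joint button_lift below 0.002 m and angle between bin's own z axis and vertical below 0.03 rad), for 0.2 s.
At the end, for the whole second after the job is handed in: The bin is level within 0.03 rad and at rest, the turnbutton points forward over the rear ledge within 0.14 rad and is pushed home within 2 mm between the keeper blocks, at rest (all of step 2 and angular speed of bin below 0.05 rad/s and velocity of joint button between -0.05 and 0.05 rad/s); the robot touches nothing.
It fails at once if the bin is pressed harder than 45 N (contact force between the fingers and bin above 45 N).
It fails at once if a toy block is moved more than 30 mm (distance of any of red_cube, yellow_cylinder, blue_arch_a, blue_arch_b, green_prism from where it was at the start of the episode above 0.03 m).
It also fails if it takes over 72 s, if anything falls off the work surface, if the arm or the gripper's body presses on something with over 40 N, if the wrist force passes 120 N, or if a joint passes its speed limit or range.

ROBOT

A 7-joint arm with a two-finger parallel gripper is mounted at the origin on the work surface. World frame = base frame: x ahead of the robot, y to its left, z up, the work surface at z = 0. Lengths are in m, angles in rad, forces in N, time in s.
With the tool pointing down it reaches from about 0.425 to 0.95 m from the base axis. Payload 4.7 kg.
Tool frame: the origin (TCP) lies on the centre line of the jaws, within the pads' length; the fingertips stand robot.nose_length ahead of it and the grasp point (between the pads) lies 8 mm behind it (robot.nose_length is the distance from the TCP to the fingertips, in m); z points along the fingers, y is the line along which they close (so a half turn about z gives the same grasp; the last joint's range is limited). The gripper opens to 85 mm and grips with 20 to 120 N. Pads are 22 mm wide; open, the fingers measure 114 mm over their backs; the gripper's body (76 mm by 85 mm) begins 54 mm behind the grasp point. The pads swing forward as they close: fully open they stand 13 mm farther back than shut.
Start: joints at [-1.209, 0.469, -0.049, 1.532, 0.024, 1.141, -0.082], TCP at [0.257, 0.624, 0.242] pointing down, gripper open.
Joint ranges: [-2.59, 2.59], [-0.33, 1.99], [-1.39, 1.29], [0.1, 2.45], [-1.04, 4.18], [0.21, 1.99], [-2.66, 2.66]. Speed limits (rad/s): [2.57, 2.57, 3.14, 3.14, 3.14, 3.14, 3.14].

INTERFACE

Orientations are given as [roll, pitch, yaw] about the fixed x, y, z axes, in that order (R = Rz(yaw) Ry(pitch) Rx(roll)).
In Python, from plant import robot gives the robot as it stands. Calls block until the motion is done:
- robot.goto(position, orientation): joint-space move of the TCP to a pose.
- robot.move_straight(position, vel=0.15, attitude=None, contact_N=None): straight line of the TCP; attitude=None keeps the orientation; vel is the mean speed in m/s. With contact_N (N) it stops when the force on the tool has changed by that much, and returns True; else False.
- robot.move_joints(angles): joint-space move.
- robot.grip(opening, strength=None): opening from 0.0 (shut) to 1.0 (fully open); strength is the grip in N (None keeps the last); returns when the fingers have stopped.
- robot.sleep(seconds).
- robot.inverse_kinematics(position, orientation): joint angles nearest the present ones, or None.
- robot.sense(): the state.
- robot.grab_frame(name): name is "scene" or "side" or "wrist"; returns a dict with "image" (400x640x3 uint8, red, green, blue), "range_z" (400x640 float32, m along the optical axis (not along the pixel's ray), 0 where there is no reading), "fx", "fy", "cx", "cy" (pixels), "R" (3x3) and "t" (3): a world point X has camera coordinates R X + t. Camera axes: x right, y down, z forward; pixel columns grow to the right and rows downward; lengths in m; the calibration is good to about 2 mm. The wrist camera is an equidistant fisheye: a pixel r from the principal point sees the ray r / f radians off the axis. A picture is of the moment at which its call begins.
A pose or a line that the arm cannot do raises robot.IKError and nothing moves.
- robot.close_job(): hands the job in; it is judged then, once.
The state is a dict: "t": time; "joint_pos": joint angles; "joint_velocities": joint speeds; "effort": joint torques, N m; "tcp_pos": TCP position; "tcp_rot": TCP orientation; "wrist_force": force on the tool from outside, world axes, zero at the start; "torque": the same for the moment, N m; "opening": opening from 0.0 (shut) to 1.0 (fully open); "gripper_force": force on a finger pad.
Only numpy, scipy, OpenCV 4.12 (cv2) and the standard library are available. Lean on these libraries where they do the work, as an engineer would, in place of code of your own. Each camera call takes 0.05 s, during which the arm holds its last target. There are 200 camera calls.

## Working session

There is one attempt and no reset: what is moved stays moved. The work goes in short steps, each a Python script; the robot and the scene stay as the last script left them, time stands still between calls to the robot, and variables do not carry over. Pictures are saved under pics/ and viewed, at most 10 in all, crops included, and the job is handed in when it is done.

```bash
ls; mkdir -p pics; python3 - <<'E'
from plant import robot
import numpy as np,cv2
s=robot.sense();print({k:np.round(v,3) for k,v in s.items()},robot.nose_length)
for n in ["scene","side"]:
    f=robot.grab_frame(n);np.savez(''+n+'.npz',**f)
    cv2.imwrite(f'pics/{n}0.png',f["image"][:,:,::-1]);print(n,f["R"],f["t"],f["fx"])
E
```

```text
pics
{'t': np.float64(0.0), 'joint_pos': array([-1.209,  0.469, -0.049,  1.534,  0.024,  1.141, -0.082]), 'joint_velocities': array([ 0.001, -0.001,  0.001,  0.   , -0.   , -0.001,  0.   ]), 'effort': array([ 1.0000e-03, -5.1031e+01, -4.6000e-02, -2.3771e+01,  1.1000e-02,
        8.0000e-03, -0.0000e+00]), 'tcp_pos': array([0.257, 0.624, 0.241]), 'tcp_rot': array([-3.14 ,  0.   ,  2.751]), 'wrist_force': array([-0.233,  0.106,  0.043]), 'torque': array([ 0.026, -0.019,  0.015]), 'gripper_force': np.float64(0.0), 'opening': np.float64(0.997)} 0.011
scene [[-0.54314613  0.83963546 -0.00214029]
 [ 0.44161456  0.28350321 -0.85123587]
 [-0.71412104 -0.46329065 -0.52477892]] [ 0.31319648 -0.12115246  1.84868566] 409.7190845377641
side [[ 0.72025105 -0.69334418 -0.02263332]
 [-0.35641805 -0.3418648  -0.86953702]
 [ 0.5951509   0.63435188 -0.49334886]] [-0.4032792   0.29181238  1.15874214] 408.5638287329736
```

View pics/scene0.png

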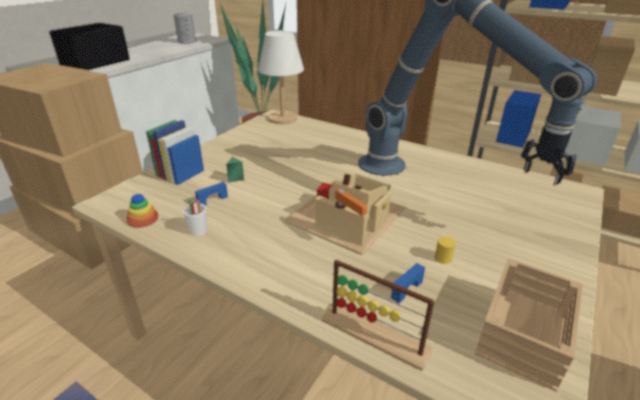

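View pics/side0.png

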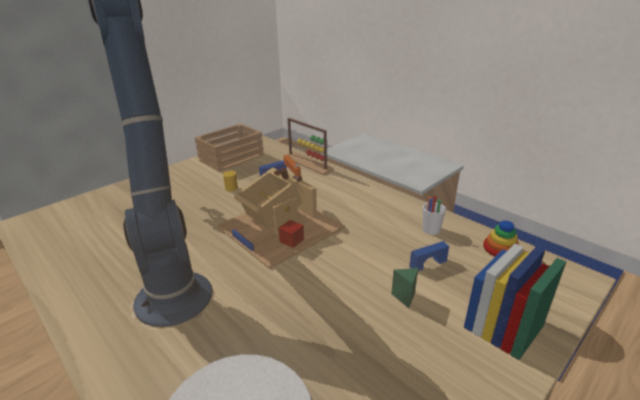

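The stand sits near scene pixel (345,210) and side pixel (285,210), with the orange button at scene (348,200) and side (292,165). I'll get a coarse position from depth and then look from above with the wrist camera.

```bash
cat > h.py <<'E'
import numpy as np,cv2
def pts(f):
    "world point for each pixel of a pinhole frame"
    v,u=np.mgrid[:400,:640]; z=f["range_z"]
    c=np.stack([(u-f["cx"])/f["fx"]*z,(v-f["cy"])/f["fy"]*z,z],-1)
    return (c-f["t"])@f["R"]
def orange(im):
    h=cv2.cvtColor(np.ascontiguousarray(im),cv2.COLOR_RGB2HSV)
    return (h[...,0]>4)&(h[...,0]<14)&(h[...,1]>170)&(h[...,2]>120)
E
python3 - <<'E'
from h import *
for n,(c0,c1,r0,r1) in dict(scene=(280,410,160,260),side=(210,350,140,270)).items():
    f=dict(np.load(n+'.npz'));P=pts(f);im=f["image"]
    m=orange(im);s=np.zeros_like(m);s[r0:r1,c0:c1]=1;m&=s&(f["range_z"]>0)
    q=P[m];q=q[q[:,2]>.15];print(n,len(q),q.mean(0),q.min(0),q.max(0))
    cv2.imwrite(f'pics/{n}c.png',cv2.resize(im[r0:r1,c0:c1,::-1],None,fx=5 if n=="scene" else 4.5,fy=5 if n=="scene" else 4.5,interpolation=cv2.INTER_CUBIC))
E
```

```text
scene 208 [0.59337898 0.16100698 0.17683374] [0.56784778 0.0876137  0.15518114] [0.61212216 0.2071093  0.18715686]
side 2 [0.57887242 0.14887728 0.1848589 ] [0.57303742 0.13666478 0.18259834] [0.58470742 0.16108977 0.18711947]
```

View pics/scenec.png

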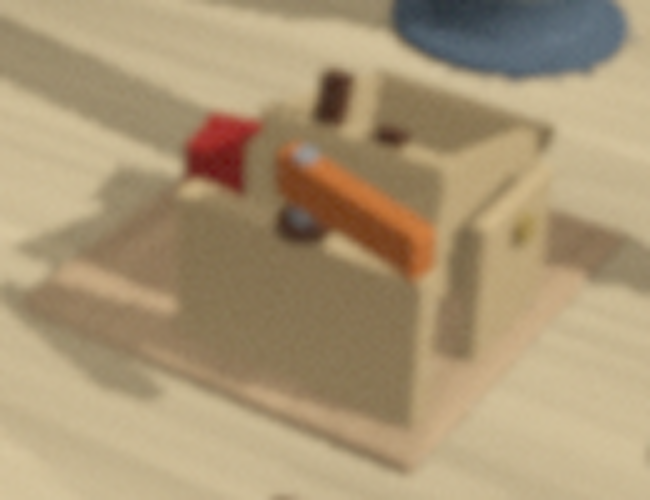

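View pics/sidec.png

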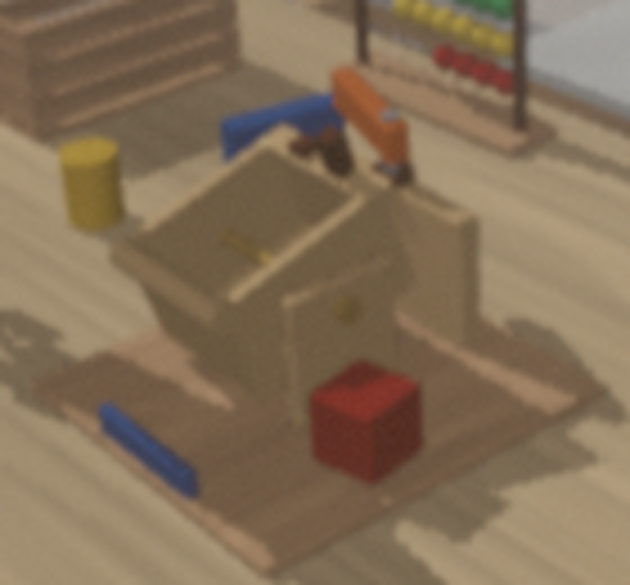

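Scene crop: the orange bar runs from the pivot, at about full px (341,191), to the grip end at (364,214). It is parked towards stand +y. The panel is behind it, and the low and tall keeper blocks are visible on the raised ledge. The red cube is on the -y tray. Next is the top view.

```bash
python3 - <<'E'
from plant import robot
from h import *
for p in ([.52,.12,.5],[.5,.15,.45],[.5,.2,.42]):
    try: robot.goto(p,[np.pi,0,np.pi]);print(p);break
    except robot.IKError as e: print(e)
f=robot.grab_frame("wrist");np.savez('w.npz',**f)
cv2.imwrite('pics/w0.png',f["image"][:,:,::-1]);print(f["R"],f["t"],f["fx"],f["cx"],f["cy"],robot.sense()["t"],robot.sense()["joint_pos"])
E
```

```text
[0.52, 0.12, 0.5]
[[-1.08858011e-03  9.99999377e-01 -2.46298739e-04]
 [ 9.62512885e-01  1.11457759e-03  2.71233672e-01]
 [ 2.71233778e-01  5.81938704e-05 -9.62513498e-01]] [-0.12048487 -0.6049897   0.4858575 ] 309.70691628693146 324.83936045919097 200.19504977982595 2.3833 [-0.55289856  0.11199776  0.28093309  1.45134091 -0.03106099  1.58366856
  1.29864602]
```

View pics/w0.png

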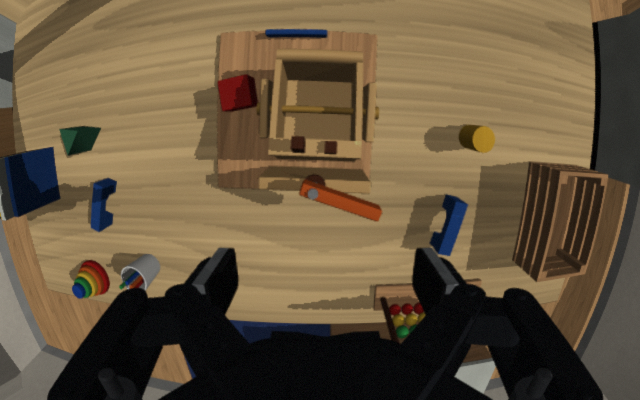

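Top view: board corners are at about (221,33), (376,34), (218,187) and (370,193). The button pivot is at (312,194), its free end at (380,213), the tall block at (298,144) and the low block at (331,147). The stand is nearly aligned with world axes. Enlarging for precision.

```bash
cat >> h.py <<'E'
def wray(f,uv,z):
    "fisheye pixels onto the world plane at height z"
    d=(np.atleast_2d(uv)-[f["cx"],f["cy"]])/[f["fx"],f["fy"]]
    th=np.linalg.norm(d,axis=1,keepdims=True)
    r=np.hstack([np.sin(th)*d/th,np.cos(th)])@f["R"]
    c=-f["R"].T@f["t"]
    return c+r*((z-c[2])/r[:,2:])
E
python3 - <<'E'
from h import *
f=dict(np.load('w.npz'))
print(wray(f,[[221,33],[376,34],[218,187],[370,193]],.012))
print("pivot,tip",wray(f,[[312,194],[380,213]],.1845))
m=orange(f["image"]);m[:,:290]=0;m[:,390:]=0;m[:165]=0;m[225:]=0
v,u=np.nonzero(m);print(len(u))
# top-view render resampled on plane z=.1845 and z=.13/.012, 1mm/px *2
for z in (.1845,):
    pass
cv2.imwrite('pics/w0c.png',cv2.resize(f["image"][20:220,205:395,::-1],None,fx=3,fy=3,interpolation=cv2.INTER_CUBIC))
E
```

```text
[[ 0.26902648 -0.09218095  0.012     ]
 [ 0.28105256  0.22267803  0.012     ]
 [ 0.59595437 -0.1075287   0.012     ]
 [ 0.60937066  0.2151001   0.012     ]]
pivot,tip [[0.56683402 0.10197998 0.1845    ]
 [0.59674572 0.20586114 0.1845    ]]
856
```

View pics/w0c.png

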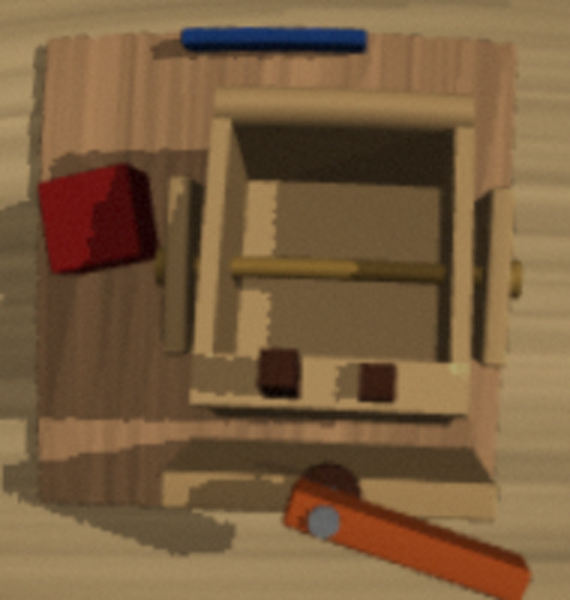

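```bash
cat >> h.py <<'E'
def wpts(f):
    v,u=np.mgrid[:400,:640]; d=np.stack([(u-f["cx"])/f["fx"],(v-f["cy"])/f["fy"]],-1)
    th=np.linalg.norm(d,axis=-1,keepdims=True); z=f["range_z"][...,None]
    c=np.concatenate([np.tan(th)*d/np.maximum(th,1e-9)*z,z],-1)
    return (c-f["t"])@f["R"]
E
python3 - <<'E'
from h import *
from scipy.optimize import least_squares
f=dict(np.load('w.npz'));P=wpts(f)
m=orange(f["image"]);m[:,:290]=0;m[:,390:]=0;m[:165]=0;m[225:]=0
q=P[m];print("z",np.percentile(q[:,2],[5,25,50,75,95]))
t=q[(q[:,2]>.177)&(q[:,2]<.2)];r=cv2.minAreaRect((t[:,:2]*1000).astype(np.float32));print(len(t),t[:,2].mean(),r,cv2.boxPoints(r))
C=lambda *c:np.array(c)/3+[205,20]
B=wray(f,C((48,38),(514,43),(38,498),(494,516)),.012)[:,:2]
# panel top back corners, z .13
K=wray(f,C((163,507),(492,520)),.13)[:,:2]
pv=wray(f,C((323,521)),.1845)[:,:2]
obs=np.vstack([B,K,pv])
def mod(p):
    x,y,a,b=p; m=np.array([[b,-.21],[b,.11],[b+.33,-.21],[b+.33,.11],[.136,-.095],[.136,.095],[.125,0]])
    return m@np.array([[np.cos(a),np.sin(a)],[-np.sin(a),np.cos(a)]])+[x,y]
s=least_squares(lambda p:(mod(p)-obs).ravel(),[.44,.1,-.04,-.16]);print(s.x,"\n",np.round((mod(s.x)-obs)*1000,1))
# ledge / block heights from depth
for c in ((278,362),(378,372),(330,385),(220,390)):
    u,v=np.round(C(c)[0]).astype(int);print(c,P[v,u])
for c in ((163,490),(480,505),(500,200),(180,200)):
    u,v=np.round(C(c)[0]).astype(int);print(c,P[v,u])
print(-f["R"].T@f["t"])
E
```

```text
z [0.18326382 0.18432648 0.18497435 0.18562076 0.1864129 ]
849 0.1849429648844097 ((579.7807006835938, 145.66387939453125), (126.7950210571289, 18.725189208984375), 70.33543395996094) [[549.63007   89.114426]
 [567.2631    82.813156]
 [609.93134  202.21333 ]
 [592.2983   208.5146  ]]
[ 0.44054353  0.10888064 -0.04107983 -0.1657593 ] 
 [[-2.  -1.9]
 [-2.3  2.3]
 [ 2.3  0.4]
 [ 1.9 -2.3]
 [ 0.3 -1.9]
 [ 0.6  2.7]
 [-0.9  0.8]]
(278, 362) [0.48602837 0.08402661 0.20425073]
(378, 372) [0.49289263 0.1301009  0.17699846]
(330, 385) [0.49935589 0.10645149 0.1721121 ]
(220, 390) [0.50200048 0.05072977 0.17095198]
(163, 490) [0.56171689 0.01036286 0.13047833]
(480, 505) [0.57044259 0.18837123 0.13016668]
(500, 200) [0.4025783  0.19756692 0.12312328]
(180, 200) [0.40205938 0.02364172 0.12497204]
[0.45039826 0.12113083 0.6317083 ]
```

Everything agrees: bar top is at 0.185, panel 0.130 and cheeks 0.124. The stand pose is (0.4405, 0.1089), yaw -0.041. The button angle is 1.87 and its pivot is at (0.565, 0.104). The ledge is at about z 0.171, so the bin is tipped about 0.31. Now pressing the ledge in small force-checked steps.

```bash
cat >> h.py <<'E'
X0,Y0,A=.4405,.1089,-.041
def W(x,y,z): # stand -> world
    return np.array([X0+np.cos(A)*x-np.sin(A)*y,Y0+np.sin(A)*x+np.cos(A)*y,z])
def G(ang,z,r=.088): # point on button and tool attitude (tool x along bar)
    phi=A+np.pi-ang; p=W(.125,0,z)+r*np.array([np.cos(phi),np.sin(phi),0]); return p,[np.pi,0,phi]
E
python3 - <<'E'
from plant import robot
from h import *
robot.grip(0.0);n=robot.nose_length;print("nose",n,robot.sense()["opening"])
def L(a,d=0): return W(.075*np.cos(a)-.05*np.sin(a),-.050,.1+.075*np.sin(a)+.05*np.cos(a)+n+d)
att=[np.pi,0,A+np.pi/2]
robot.goto(L(.31,.05),att)
robot.move_straight(L(.31,.015),vel=.1)
f0=robot.sense()["wrist_force"]
a=.36
for a in np.arange(.36,.015,-.02):
    robot.move_straight(L(a),vel=.06)
    s=robot.sense();F=s["wrist_force"]-f0
    print(round(a,2),np.round(F,1),np.round(s["tcp_pos"]-L(a),4))
    if F[2]>32 or (a<.07 and F[2]>25): break
robot.sleep(.4);print(robot.sense()["wrist_force"]-f0)
robot.move_straight(robot.sense()["tcp_pos"]+[0,0,.07],vel=.1)
f=robot.grab_frame("wrist");np.savez('w2.npz',**f)
cv2.imwrite('pics/w2.png',f["image"][:,:,::-1]);print(robot.sense()["t"])
E
```

```text
nose 0.011 -0.0005693847831337679
0.36 [-0.7 -0.2  0.3] [-0.0003 -0.     -0.0003]
0.34 [-1.3 -0.6  0.3] [0.0003 0.     0.0001]
0.32 [-0.6  0.1  0.5] [ 0.0001 -0.     -0.    ]
0.3 [-2.2  0.5  0.9] [-0. -0. -0.]
0.28 [-1.4 -0.2  1.6] [-0.0001  0.     -0.0001]
0.26 [-1.9  0.   1.1] [-0.      0.     -0.0001]
0.24 [-1.6 -0.2  0.8] [ 0.0001 -0.     -0.0001]
0.22 [-1.6 -0.5  0.5] [ 0.0002 -0.     -0.0001]
0.2 [-1.2  0.1  0.1] [ 0.0002 -0.     -0.0001]
0.18 [-2.4  0.   1.3] [ 0.0002 -0.     -0.0001]
0.16 [-1.3 -1.   0.5] [ 0.0001 -0.     -0.0001]
0.14 [-1.5  0.3  1.3] [ 0.0002 -0.     -0.0001]
0.12 [-1.5  0.2  0.7] [ 0.0002 -0.     -0.0001]
0.1 [-1.7  0.7 -0.1] [ 0.0001 -0.     -0.0001]
0.08 [0.  0.  1.1] [ 0.0001 -0.     -0.0001]
0.06 [-2.9 -0.1  1.8] [ 0.0001 -0.     -0.    ]
0.04 [-3.7 -0.8  4.6] [-0. -0. -0.]
0.02 [-4.3 -0.1  4.5] [-0.0001 -0.     -0.    ]
[-4.41056447  0.1346243   4.42080095]
10.8667
```

View pics/w2.png

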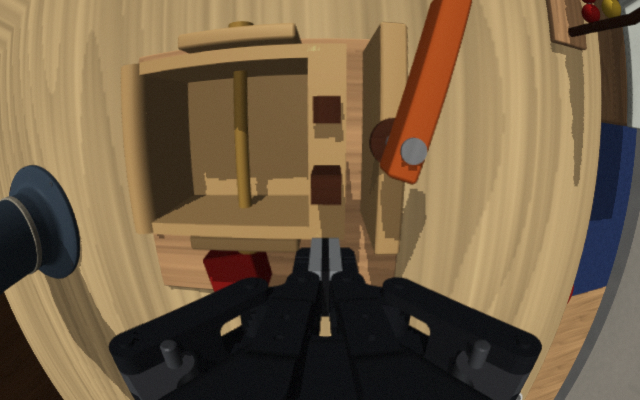

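The bin looks near level: ledge at px (325,145) between the blocks, pivot disc at (414,151), red cube at (238,270) untouched. I'll check ledge height and pivot by depth, then grip the button and lift it.

```bash
python3 - <<'E'
from plant import robot
from h import *
f=dict(np.load('w2.npz'));P=wpts(f)
print("ledge",P[145,325],"want",W(.075,0,.154),"tall",P[185,327]);print("pivot",wray(f,[[414,151]],.1845),W(.125,0,.1845))
m=orange(f["image"]);m[:,:370]=0;m[:,480:]=0;m[200:]=0
t=P[m];t=t[(t[:,2]>.178)&(t[:,2]<.2)];print(cv2.minAreaRect((t[:,:2]*1000).astype(np.float32)))
a=1.873; robot.grip(1.0); print("nose open",robot.nose_length)
p,att=G(a,.26);robot.goto(p,att)
f0=robot.sense()["wrist_force"]
zt=.1845-.009   # TCP 9 mm below bar top
print("down",robot.move_straight(G(a,zt)[0],vel=.08,contact_N=12))
robot.grip(0.0,strength=60);s=robot.sense()
print(s["opening"]*85,s["gripper_force"],np.round(s["wrist_force"]-f0,1),s["tcp_pos"],s["t"],s["joint_pos"])
E
```

```text
ledge [0.51329593 0.10420597 0.15231805] want [0.51543697 0.10582586 0.154     ] tall [0.51364896 0.08440251 0.18849786]
pivot [[0.56645049 0.10245444 0.1845    ]] [0.56539495 0.10377644 0.1845    ]
((579.6939086914062, 144.69757080078125), (125.0780029296875, 19.116275787353516), 70.61688995361328)
nose open 0.011
down False
18.954228975157086 63.776564598083496 [ 0.4  0.4 -0.2] [0.595336   0.18661212 0.17574429] 14.15 [-0.64732268  0.46313181  0.37674122  1.75012002 -0.2008733   0.96554645
 -0.53483499]
```

Gripped at about 19–20 mm, as expected. The ledge at 0.152 means the bin is at about 0.03–0.05. Next: lift, swing and push home.

```bash
python3 - <<'E'
from plant import robot
from h import *
z0=robot.sense()["tcp_pos"][2];f0=robot.sense()["wrist_force"]
def rep(l):
    s=robot.sense();print(l,np.round(s["wrist_force"]-f0,1),np.round(s["tcp_pos"],4),round(s["opening"]*85,1),round(s["t"],1),round(s["joint_pos"][6],2));return np.linalg.norm(s["wrist_force"]-f0)
zl=z0+.0215
robot.move_straight(G(1.873,zl)[0],vel=.03);rep("lift")
for a in np.linspace(1.873,0,14)[1:]:
    p,att=G(a,zl);robot.move_straight(p,vel=.08,attitude=att)
    if rep(round(a,2))>45: print("STOP");break
f=robot.grab_frame("scene");np.savez('s3.npz',**f)
cv2.imwrite('pics/s3.png',cv2.resize(f["image"][150:270,270:430,::-1],None,fx=4,fy=4,interpolation=cv2.INTER_CUBIC))
E
```

```text
lift [ 2.9 -2.4 -6.8] [0.595  0.1865 0.1974] 18.4 15.0 -0.54
1.73 [ 2.8 -1.5 -7.1] [0.5829 0.1897 0.1974] 18.6 15.3 -0.43
1.58 [ 2.  -2.2 -7. ] [0.5705 0.1912 0.1973] 18.3 15.6 -0.32
1.44 [ 0.9 -3.2 -5.8] [0.5579 0.191  0.1973] 18.3 15.9 -0.2
1.3 [ 2.2 -3.7 -5.5] [0.5454 0.189  0.1973] 18.4 16.3 -0.08
1.15 [ 1.4 -4.  -5.5] [0.5334 0.1852 0.1972] 18.5 16.6 0.05
1.01 [ 0.4 -4.1 -6. ] [0.5219 0.1797 0.1972] 18.7 16.9 0.18
0.86 [ 0.8 -5.1 -4.8] [0.5114 0.1727 0.1972] 18.5 17.2 0.32
0.72 [ 1.3 -4.9 -5.3] [0.502  0.1642 0.1971] 18.6 17.5 0.46
0.58 [ 2.2 -5.3 -5.8] [0.494  0.1545 0.1971] 18.6 17.8 0.6
0.43 [ 2.1 -5.6 -5.6] [0.4874 0.1437 0.1971] 18.6 18.1 0.75
0.29 [ 0.5 -5.6 -5.8] [0.4824 0.1322 0.1971] 18.6 18.4 0.91
0.14 [ 0.1 -5.6 -6.4] [0.4791 0.1199 0.1972] 18.5 18.7 1.07
0.0 [ 1.7 -5.9 -4. ] [0.4776 0.1073 0.1972] 18.5 19.0 1.23
```

View pics/s3.png

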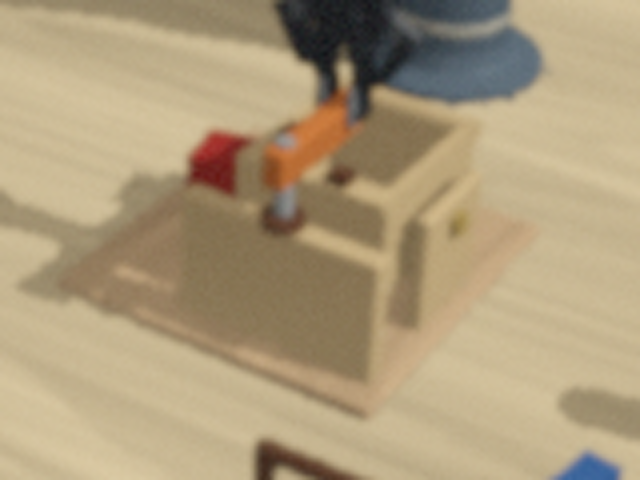

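The button is lifted (post visible at px (287,205)), points forward, and has passed the low block at (342,175). Pushing home with the grip, then with closed fingers on top to be sure.

```bash
python3 - <<'E'
from plant import robot
from h import *
f0=np.array([1.,-4,0])
def rep(l):
    s=robot.sense();print(l,np.round(s["wrist_force"],1),np.round(s["tcp_pos"],4),round(s["t"],1));return s["wrist_force"][2]
for z in np.arange(.193,.172,-.0025):
    robot.move_straight(G(0,z)[0],vel=.03)
    if rep(round(z,4))>35: break
robot.sleep(.3);rep("hold")
robot.grip(1.0);rep("open")
robot.move_straight(G(0,.25)[0],vel=.12)
robot.grip(0.0)
robot.move_straight(G(0,.1845+.011+.008)[0],vel=.12)
c=robot.move_straight(G(0,.1845+.011-.004)[0],vel=.02,contact_N=35);rep(("push",c))
robot.sleep(.3);rep("hold")
robot.move_straight(G(0,.36)[0],vel=.15)
f=robot.grab_frame("wrist");np.savez('w4.npz',**f);P=wpts(f)
cv2.imwrite('pics/w4.png',f["image"][:,:,::-1])
m=orange(f["image"]);t=P[m];t=t[(t[:,2]>.177)&(t[:,2]<.22)&(np.linalg.norm(t[:,:2]-[.52,.105],axis=1)<.1)]
print(len(t),np.median(t[:,2]),cv2.minAreaRect((t[:,:2]*1000).astype(np.float32)))
E
```

```text
0.193 [-2.5 -7.4  2. ] [0.4775 0.1075 0.1937] 19.4
0.1905 [-3.8 -7.7  3.8] [0.4774 0.1075 0.1915] 19.6
0.188 [-3.7 -7.   3.9] [0.4774 0.1075 0.189 ] 19.9
0.1855 [-4.4 -7.9  4.7] [0.4774 0.1075 0.1865] 20.1
0.183 [-4.3 -7.6  4.1] [0.4774 0.1075 0.184 ] 20.4
0.1805 [-3.7 -6.9  4.3] [0.4774 0.1075 0.1815] 20.6
0.178 [-3.2 -6.9  3.9] [0.4774 0.1075 0.179 ] 20.9
0.1755 [-5.3 -7.   7.2] [0.4774 0.1075 0.1768] 21.1
0.173 [-7.4 -7.1 14.4] [0.4772 0.108  0.1753] 21.4
hold [-8.  -8.2 14. ] [0.4772 0.108  0.1753] 21.7
open [0.2 0.4 0.4] [0.4775 0.1075 0.1729] 22.3
('push', False) [-7.6 -0.3 21.8] [0.4774 0.1077 0.1943] 25.2
hold [-8.  -1.4 21.1] [0.4774 0.1077 0.1943] 25.5
1263 0.1855162814349222 ((495.4288330078125, 107.96739196777344), (17.44502830505371, 78.63035583496094), 87.28030395507812)
```

View pics/w4.png

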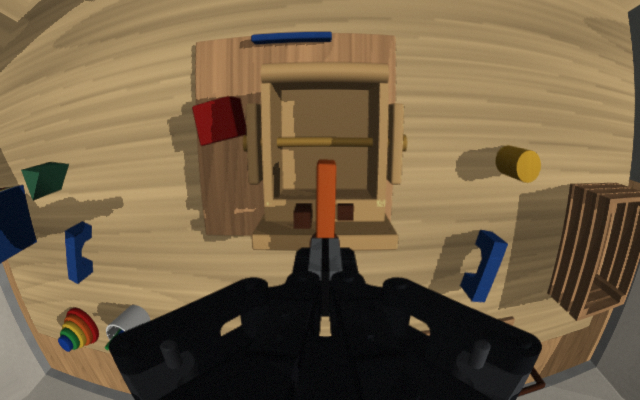

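The bar lies between the blocks at px (326,200), at an angle within 0.01 rad. The blocks are undisturbed. One firmer push will show whether it is on its hard stop.

```bash
python3 - <<'E'
from plant import robot
from h import *
robot.move_straight(G(0,.202)[0],vel=.12)
for d in (.004,.007,.010):
    robot.move_straight(G(0,.1955-d)[0],vel=.02);robot.sleep(.2);s=robot.sense();print(d,np.round(s["wrist_force"],1),s["tcp_pos"][2]-.011)
    if s["wrist_force"][2]>40: break
robot.move_straight(G(0,.36)[0],vel=.15)
P=wpts(f:=robot.grab_frame("wrist"))
m=orange(f["image"]);t=P[m];t=t[(t[:,2]>.177)&(t[:,2]<.22)&(np.linalg.norm(t[:,:2]-[.52,.105],axis=1)<.1)]
print(np.median(t[:,2]));s=P[195:203,272:380];print("bin side walls z near rear/front",np.median(P[180:190,267:269,2]),np.median(P[90:95,267:269,2]),"ledge",np.median(P[208:214,275:288,2]),np.median(P[205:212,362:375,2]))
print(robot.sense()["t"],robot.sense()["wrist_force"])
E
```

```text
0.004 [-7.3 -1.2 21.6] 0.18332191236025194
0.007 [-15.3  -2.8  39.9] 0.18297642309674844
0.01 [-21.6  -4.7  58.2] 0.1824824764305591
0.18556388826697895
bin side walls z near rear/front 0.15131394962228767 0.15018862349635453 ledge 0.15162870846987445 0.1516470548569136
31.5083 [-0.26774299 -0.54558836  0.07747748]
```

The push met a hard stop (under 0.5 mm of travel per 18 N). The bar top is back at its home height, and the bin is level to about 0.012 rad. Handing in.

```bash
python3 -c "
from plant import robot
print(robot.close_job())"
```

```text
the job is handed in; nothing more can be done
None
```

The job is handed in, with no verdict returned: the bin was pressed back and measures level to about 0.012 rad, the turnbutton is on its hard stop between the keeper blocks, the gripper is clear, and the last picture showed no toy block moved.

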